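# Hang the pestle end on the clamp's slanted, keyed peg

## Robot

A 6-joint arm with a two-finger parallel gripper is mounted at the origin on the work surface. World frame = base frame: x ahead of the robot, y to its left, z up, the work surface at z = 0. Lengths are in mm, angles in degrees, forces in N, time in s.
With the tool pointing down it reaches from about 300 to 850 mm from the base axis. Payload 4.2 kg.
Tool frame: the origin (TCP) lies between the finger pads; the fingertips stand 14 mm ahead of it and the grasp point (between the pads) lies 5 mm behind it; y points along the fingers, z is the direction in which the jaws open and shut, and the axes are right-handed (so a half turn about y gives the same grasp; the last joint's range is limited). The gripper opens to 91 mm and grips with 3 to 60 N. Pads are 32 mm wide; open, the fingers measure 118 mm over their backs; the gripper's body (76 mm by 178 mm) begins 60 mm behind the grasp point.
Start: joints at [74.656, 18.312, 89.639, -0, 72.044, -1.146], TCP at [141.033, 557.454, 190.276] pointing down, gripper open.
Joint ranges: [-177.97, 177.97], [-48.28, 115.42], [12.27, 149.76], [-77.06, 257.06], [2.81, 150.46], [-146.56, 146.56]. Speed limits (degrees/s): [147.25, 147.25, 180, 180, 180, 180].

## Interface

Orientations are given as a 3x3 rotation matrix whose columns are the frame's x, y, z axes.
In Python, from workcell import get_state, get_image, get_calibration, job_done gives the robot as it stands.
- The arm moves only by the shell command python3 -m jog 'ROWS'. ROWS is JSON, a list that holds one entry, the list of rows, each a list of 7 numbers: the shift along the world's x, y, z in units of 20 cm (1.0 is 20 cm), then the turn, a rotation vector about the world's x, y, z in units of pi/2 rad (1.0 is pi/2 rad), then the gripper's target within -1 to 1 (shut at 1, half-way at 0, fully open at -1). In form: [[[tx, ty, tz, ax, ay, az, hand], ...]]. A call has 1 to 20 rows; each row is the pose to reach, as a shift and turn from the pose commanded when the call began; what a row does not reach only later rows make up. A row lasts 1/12 s, in which the tool goes at most 41.7 mm and 7.16 degrees, less where a joint would pass 70% of its speed; a pose out of reach is approached as far as the arm can. A call with a number of a shift or a turn outside -1 to 1 is refused whole. A call with a gripper value outside its range is refused whole. The fingers move at their own pace and stop on an object; the grip force is fixed at half the most. Time passes only in rows, so rows that repeat a pose let the fingers close. It gives the time, the measured TCP pose, the force and the opening at its end, in the units of the state.
- get_state(): the state, without advancing time (a new reading comes with each control period).
- get_image(name): name is "scene" or "side" or "wrist"; returns (picture, depth): 384x512x3 uint8, blue, green, red; 384x512 float32, mm along the optical axis (not along the pixel's ray), 0 where there is no reading.
- get_calibration(name): a dict with "vertical_fov" (degrees; the focal length in pixels is half the picture's height over the tangent of half this angle, whatever the lens; pixels are square), "cx", "cy" (the principal point, pixels), "k1" (the pictures are not rectified: a ray, as slopes to the right and down, at radius r is drawn at 1 + k1 r^2 times it, then the intrinsics apply), "pose" (4x4, takes a point from camera to world coordinates). Camera axes: x right, y down, z forward; pixel columns grow to the right and rows downward; lengths in mm; the calibration is good to about 2 mm. A picture is of the moment at which its call begins: read the wrist's pose just before it. get_calibration takes no time and is no camera call; for the wrist camera it gives the pose at the moment of the call.
- job_done(): hands the job in, once; it reports no verdict.
The state is a dict: "t": time; "joints": joint angles; "dq": joint speeds; "joint_torque": joint torques, N m; "tool_pos": TCP position; "tcp_rot": TCP orientation; "ft_force": force on the tool from outside, world axes, zero at the start; "moment": the same for the moment, N m; "grip_width": finger opening in mm.
Only numpy, scipy, OpenCV 4.12 (cv2) and the standard library are available. Lean on these libraries where they do the work, as an engineer would, in place of code of your own. Each camera call takes 0.05 s, during which the arm holds its last target.

## Task

Pick up the short wooden pestle end and hang it, mouth first, on the slanted peg of the metal clamp at the block's far edge: slip it on along the peg, turn it with light pressure until its two notches find the cross pin, then slide it fully home on the collar and let go. The pin's turn is set anew each time, so find it by feel (or by eye), and never force it: keep the push on the peg under 25 N. Leave the other things where they are.

Things in the scene. Friction and masses are not known exactly. Their poses are not given: they have to be found in the camera images.
- pestle: Pale wooden pestle end, a loose round cylinder 46 mm in diameter and 95 mm tall with a brass foot ring, standing mouth down on the block, 180 to 290 g. Origin: centre of its mouth (underside); +z runs up its axis to the domed, solid top. Grip it anywhere from 30 to 85 mm above the mouth. A bore of 23 mm diameter goes 55 mm deep from the mouth.
- notches (a point): Middle of the pestle end's brass ring, 8 mm above the mouth on the axis, axes as the pestle end's. Two notches go through the ring's wall, at its +x and -x sides, each 12 mm wide and 16 mm deep from the mouth, so half a turn gives the same fit.
- clamp: Fixed dark steel clamp gripping the far edge of the block, 46 mm wide; its post rises 85 mm above the block and carries the slanted peg, which leans to the robot's left; how far it swings round varies. Origin: on the block's top edge, z up, x away from the robot. Collar, peg and pin count as the clamp.
- peg_seat (a point): Centre of the upper face of the clamp's collar (54 mm diameter), where the peg starts; z points out along the peg, 55 degrees above level, leaning towards the robot's left and a little towards the robot, y is level (square to the lean). Hung fully home, the pestle end's origin lies here with its z along this z. Friction may hold it part way.
- peg_tip (a point): Free end of the round steel peg, 50 mm out from peg_seat on the peg's axis, axes as peg_seat. The peg is 20 mm in diameter, its last 8 mm tapering to 10 mm.
- pin_mid (a point): Where the copper cross pin (6 mm thick, 48 mm long) goes square through the peg, 12 mm out from peg_seat; axes as peg_seat, NOT turned with the pin. The pin is stiffly set anywhere within 0.9 rad either way of the y axis, about z; not reported. Off the pin, the mouth stops on it 15 mm short of the collar; within about 0.13 rad the notches pass over it down to the collar.
- block: Fixed hardwood block on two runners, 300 mm (x) by 660 mm (y), top 75 mm above the table; origin at the centre of its underside.
- jug: Yellow plastic jug with red twist cap, 104 mm in diameter, 186 mm tall, standing on the block, its handle out to 77 mm on its +x side; origin: centre of its underside. Leave it.
- bowl: Orange plastic bowl, 130 mm wide, 55 mm tall, on the block; origin: centre of its underside. Leave it.
- spoon: Aluminium cooking spoon, 188 mm long along its x, lying on the block near the far edge; origin: its underside near the middle. Leave it.
- brush: Wooden brush, 170 mm long along its x, lying on the block near the far edge; origin: its underside near the middle. Leave it.
- mug: Blue mug, 80 mm wide, 85 mm tall, on the table beside the block; origin: centre of its underside. Leave it.
- tin: Steel tin, 74 mm wide, 100 mm tall, on the table beside the block; origin: centre of its underside. Leave it.
Things that resemble listed ones, but are neither listed nor needed, are in the scene too. Of the things like the pestle, leave any that is black; of the rest the smaller one is meant. There is more than one size of the clamp; the job needs the smaller.

How it is judged:
By the outcome, as a careful person would: the job done as asked, in the order asked, and still so for the second after the job is handed in, with the robot touching nothing.
It also fails if it takes over 58 s, if anything falls off the work surface, if the arm or the gripper's body presses on something with over 40 N, if the wrist force passes 120 N, or if a joint passes its speed limit or range.

## Working session

There is one attempt and no reset: what is moved stays moved. The work goes in short steps, Python scripts to look and compute and a shell command to move; the robot and the scene stay as the last step left them, time stands still between calls to the robot, and variables do not carry over. Pictures are saved under pics/ and viewed, and the job is handed in when it is done.

```bash
ls; mkdir -p pics
python3 - <<'E'
from workcell import *
import cv2,numpy as np
s=get_state();print(s)
for n in ("scene","side","wrist"):
    c=get_calibration(n);print(n,c)
    im,d=get_image(n);cv2.imwrite(f"pics/{n}0.png",im);np.savez(f"pics/{n}0.npz",im=im,d=d,pose=c["pose"])
E
```

```text
pics
{'t': 0.0, 'joints': array([ 7.46547199e+01,  1.83515586e+01,  8.97058151e+01, -1.98613438e-03,
        7.20428565e+01, -1.14516045e+00]), 'dq': array([-0.08171013,  0.03329135, -0.08038968, -0.0338168 , -0.01400527,
       -0.0057281 ]), 'joint_torque': array([ 9.15142900e-04, -4.12461913e+01, -2.31974047e+01,  7.27576646e-02,
        4.56646609e-02, -1.37005045e-04]), 'tool_pos': array([140.91407098, 556.91158819, 189.4251406 ]), 'tcp_rot': array([[ 9.69447466e-01, -4.31137884e-04,  2.45298644e-01],
       [-2.45299023e-01, -1.69570455e-03,  9.69445983e-01],
       [-2.01086160e-06, -9.99998469e-01, -1.74965418e-03]]), 'ft_force': array([-0.06457637,  0.38776395, -0.46799056]), 'moment': array([0.00654542, 0.00680528, 0.00932625]), 'grip_width': 90.9080811561037}
scene {'vertical_fov': 51.18570664939502, 'cx': 250.060022794327, 'cy': 194.62781128911777, 'k1': -0.04109023907361425, 'pose': array([[-8.89455573e-01,  2.61137844e-01, -3.75067740e-01,
         1.10161794e+03],
       [ 4.56469286e-01,  4.67275708e-01, -7.57158638e-01,
         9.78799258e+02],
       [-2.24627300e-
[... 394 characters left out ...]
34814294e-01,  7.65188835e-01,
        -9.26028610e+02],
       [-1.06672520e-02, -8.17243661e-01, -5.76193550e-01,
         8.65551675e+02],
       [ 0.00000000e+00,  0.00000000e+00,  0.00000000e+00,
         1.00000000e+00]])}
wrist {'vertical_fov': 65.99773400097347, 'cx': 257.60265884622146, 'cy': 189.82171289605557, 'k1': 0.003348959177579521, 'pose': array([[ 2.45322862e-01,  9.30001355e-01,  2.73704537e-01,
         6.35454860e+01],
       [ 9.69441226e-01, -2.35157571e-01, -6.98900979e-02,
         5.76202053e+02],
       [-6.34191669e-04,  2.82486101e-01, -9.59271182e-01,
         3.82709327e+02],
       [ 0.00000000e+00,  0.00000000e+00,  0.00000000e+00,
         1.00000000e+00]])}
```

View pics/scene0.png

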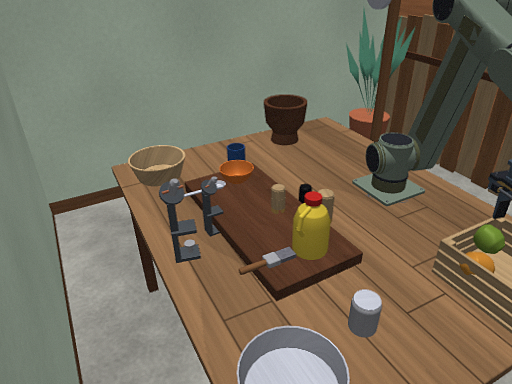

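View pics/side0.png

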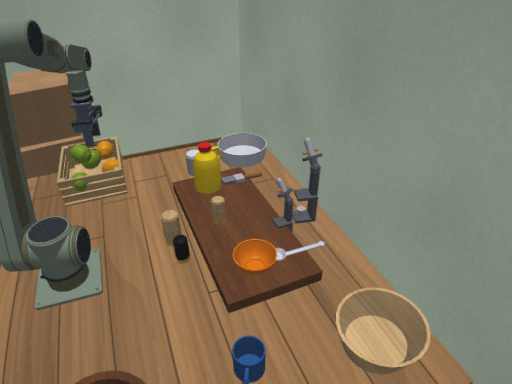

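View pics/wrist0.png

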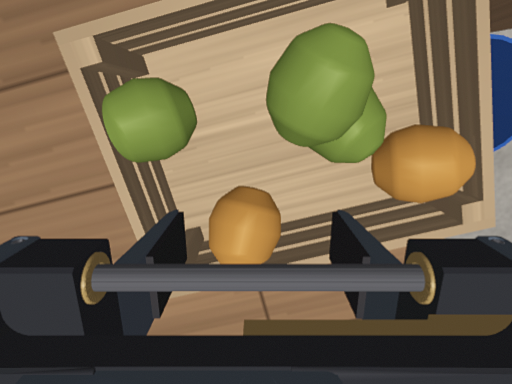

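```bash
cat > h.py <<'E'
import numpy as np,cv2
from workcell import *
def K(c):
    f=192/np.tan(np.radians(c["vertical_fov"]/2));return f
def undist(c,uv):
    f=K(c);uv=np.atleast_2d(np.float64(uv))
    Km=np.array([[f,0,c["cx"]],[0,f,c["cy"]],[0,0,1]])
    return cv2.undistortPoints(uv[:,None],Km,np.array([c["k1"],0,0,0.]))[:,0]
def pts(c,uv,d,pose=None):
    P=c["pose"] if pose is None else pose
    s=undist(c,uv);d=np.asarray(d).reshape(-1,1)
    return np.hstack([s*d,d])@P[:3,:3].T+P[:3,3]
def ray(c,uv,pose=None):
    P=c["pose"] if pose is None else pose
    s=undist(c,uv);r=np.hstack([s,np.ones((len(s),1))])@P[:3,:3].T
    return P[:3,3],r/np.linalg.norm(r,axis=1,keepdims=True)
def proj(c,X,pose=None):
    P=c["pose"] if pose is None else pose
    Y=(np.atleast_2d(X)-P[:3,3])@P[:3,:3];s=Y[:,:2]/Y[:,2:];r2=(s**2).sum(1,keepdims=True)
    return s*(1+c["k1"]*r2)*K(c)+[c["cx"],c["cy"]]
def cloud(c,d,box,pose=None):
    u0,v0,u1,v1=box;U,V=np.meshgrid(np.arange(u0,u1),np.arange(v0,v1))
    uv=np.c_[U.ravel(),V.ravel()];dd=d[V.ravel(),U.ravel()];m=dd>0
    return uv[m],pts(c,uv[m],dd[m],pose)
E
python3 - <<'E'
import cv2,numpy as np
s=cv2.imread("pics/scene0.png");w=cv2.imread("pics/side0.png")
a=cv2.resize(s[160:280,150:350],None,fx=4,fy=4,interpolation=3);b=cv2.resize(w[130:275,150:340],None,fx=4,fy=4,interpolation=3)
cv2.imwrite("pics/sc_z.png",a);cv2.imwrite("pics/sd_z.png",b)
E
```

```text
(no output)
```

View pics/sc_z.png

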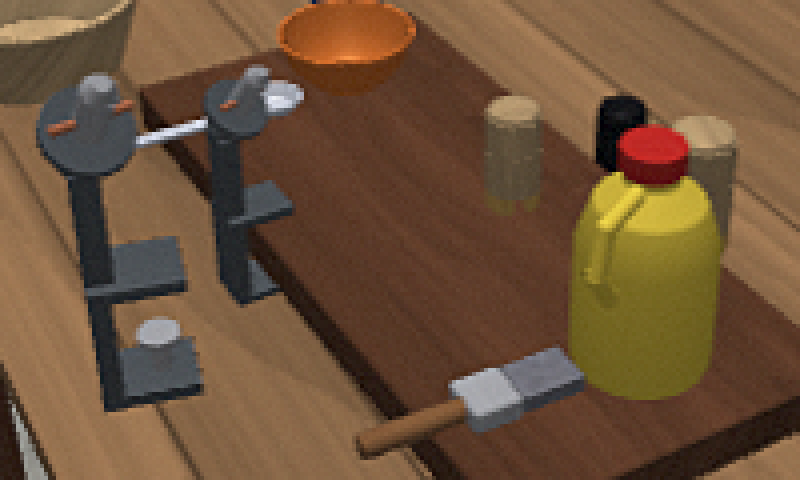

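View pics/sd_z.png

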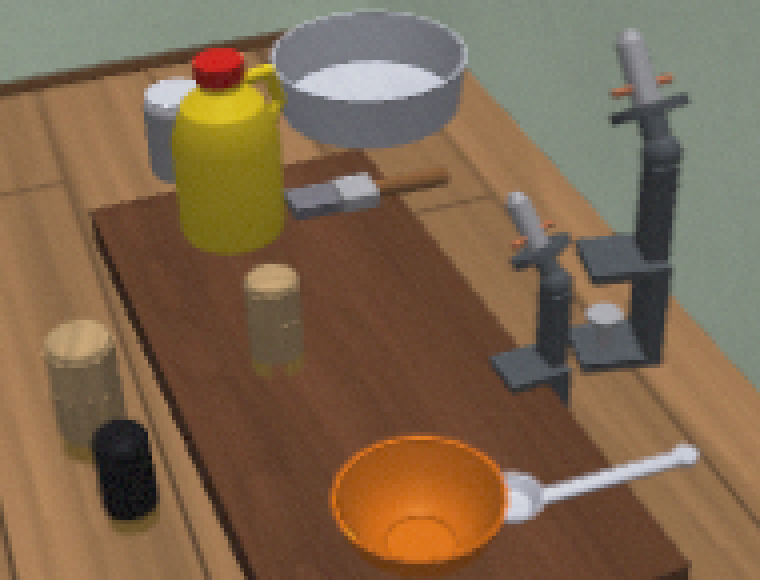

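Run:
```python
from h import *
np.set_printoptions(suppress=True,precision=1)
for n,pb,cb in (("scene",(268,182,288,216),(198,172,228,240)),("side",(208,194,230,226),(270,176,296,235))):
    z=np.load(f"pics/{n}0.npz");c=get_calibration(n);d=z["d"];im=z["im"]
    uv,X=cloud(c,d,pb); m=(X[:,2]>80)&(X[:,2]<185)
    # wood pale: cluster
    Y=X[m]; 
    print(n,"pestle z hist",np.histogram(Y[:,2],bins=range(70,190,10))[0])
    t=Y[Y[:,2]>110]; print(" med",np.median(t,0),t.min(0),t.max(0))
    top=Y[Y[:,2]>164]; print(" top",len(top),top.mean(0),top.min(0),top.max(0))
    uv,X=cloud(c,d,cb); 
    col=im[uv[:,1],uv[:,0]].astype(int)
    cop=(col[:,2]-col[:,0]>40)&(X[:,2]>130)
    print(" copper",np.c_[uv[cop],X[cop]])
    m=(X[:,2]>165)&(X[:,2]<300)
    print(" above165",m.sum(),X[m].min(0),X[m].max(0))
    for u in sorted(map(tuple,np.c_[uv[m],X[m].round()].tolist()),key=lambda r:-r[4])[:25]:print("  ",u)
```

```text
scene pestle z hist [ 0 25 31 36 36 36 36 37 40 71 22]
 med [531.1  35.2 148.7] [502.7   4.5 110. ] [547.7  46.8 173.5]
 top 76 [525.6  24.9 168.6] [504.7   4.5 164.5] [546.8  43.5 173.5]
 copper [[ 224.   173.   616.6 -209.9  131.1]
 [ 225.   174.   616.6 -200.9  131.3]
 [ 226.   174.   612.9 -200.5  130.4]
 [ 207.   185.   745.3  -40.7  206.4]
 [ 208.   185.   741.2  -42.8  204.1]
 [ 205.   186.   752.3  -40.   205.2]
 [ 206.   186.   748.4  -41.8  203.1]
 [ 207.   186.   745.8  -39.8  203.4]
 [ 208.   186.   742.6  -39.8  202.4]
 [ 205.   187.   751.5  -43.4  199.5]
 [ 206.   187.   750.2  -37.5  202.2]
 [ 210.   197.   732.5  -58.8  147.9]]
 above165 229 [708.1 -78.5 165.1] [759.3 -26.  233.4]
   (214.0, 177.0, 723.0, -32.0, 233.0)
   (216.0, 177.0, 717.0, -30.0, 233.0)
   (215.0, 176.0, 717.0, -38.0, 232.0)
   (213.0, 177.0, 725.0, -36.0, 232.0)
   (214.0, 178.0, 725.0, -29.0, 232.0)
   (215.0, 177.0, 719.0, -34.0, 231.0)
   (216.0, 178.0, 719.0, -26.0, 231.0)
   (212.0, 177.0, 727.0, -40.0, 230.0)
   (212.0, 178.0, 729.0, -35.0, 230.0)
   (213.0, 178.0, 726.0, -33.0, 230.0)
   
[... 1799 characters left out ...]
  (278.0, 179.0, 720.0, -38.0, 233.0)
   (278.0, 180.0, 719.0, -41.0, 231.0)
   (279.0, 180.0, 722.0, -42.0, 231.0)
   (281.0, 180.0, 728.0, -44.0, 231.0)
   (279.0, 181.0, 719.0, -48.0, 231.0)
   (280.0, 181.0, 722.0, -48.0, 231.0)
   (277.0, 180.0, 716.0, -38.0, 230.0)
   (277.0, 181.0, 714.0, -43.0, 230.0)
   (278.0, 181.0, 717.0, -45.0, 230.0)
   (281.0, 181.0, 726.0, -49.0, 230.0)
   (282.0, 180.0, 732.0, -43.0, 229.0)
   (281.0, 182.0, 724.0, -52.0, 229.0)
   (282.0, 181.0, 731.0, -45.0, 227.0)
   (280.0, 182.0, 722.0, -49.0, 227.0)
   (282.0, 182.0, 729.0, -51.0, 227.0)
   (279.0, 182.0, 720.0, -45.0, 226.0)
   (277.0, 182.0, 716.0, -40.0, 224.0)
   (278.0, 182.0, 718.0, -42.0, 224.0)
```

Run:
```python
from h import *
np.set_printoptions(suppress=True,precision=1)
s=cv2.imread("pics/scene0.png");w=cv2.imread("pics/side0.png")
a=cv2.resize(s[178:220,258:298],None,fx=10,fy=10,interpolation=0);b=cv2.resize(w[190:232,200:240],None,fx=10,fy=10,interpolation=0)
cv2.imwrite("pics/z.png",np.clip(np.hstack([a,b])*1.6,0,255).astype('u1'))
for n,cb in (("scene",(150,165,205,265)),("side",(290,130,330,225))):
    z=np.load(f"pics/{n}0.npz");c=get_calibration(n)
    uv,X=cloud(c,z["d"],cb)
    m=(X[:,2]>100)&(X[:,0]>650)&(X[:,1]>-200)&(X[:,1]<300)
    print(n,[ (zz,X[m&(abs(X[:,2]-zz)<10)].min(0),X[m&(abs(X[:,2]-zz)<10)].max(0)) for zz in range(120,360,20) if (m&(abs(X[:,2]-zz)<10)).any()])
```

```text
scene [(120, array([749.6, -83.5, 110.1]), array([893.1,  42.1, 129.2])), (140, array([749. , -84. , 130.5]), array([891.7,  21.2, 149.9])), (160, array([749.9, -73.5, 150.2]), array([892.3,  21.6, 169.5])), (180, array([750.8, -73.6, 170. ]), array([891.9,  20.8, 189.8])), (200, array([743.1, -76.1, 190. ]), array([892.3,  21.1, 209.2])), (220, array([866.3,   1.3, 210.8]), array([892.7,  48.2, 229.3])), (240, array([839.2,  21.3, 230.5]), array([908.1,  54.3, 249.9])), (260, array([838.3,  -3.2, 250. ]), array([909.4,  47.8, 269.9])), (280, array([840.9,  -4. , 270.1]), array([903.7,  64.5, 289.4])), (300, array([857.6,  42.1, 290.2]), array([883.2,  68.9, 309.6])), (320, array([862.4,  55.5, 310.2]), array([876. ,  62.2, 313.9]))]
side [(120, array([744. , -92.5, 110.6]), array([881.6,  38.1, 129.7])), (140, array([742.4, -93.5, 130.1]), array([886. ,  16.8, 149.8])), (160, array([741.2, -92.1, 151.5]), array([884.6,  11.2, 169.7])), (180, array([743.5, -87.7, 170.8]), array([884.7,  11.8, 188.5])), (200, array([743.8, -82.5, 190. ]), array([883.5,  11.5, 209.5])), (220, array([858.6, -25.3, 210.3]), array([887. ,   2.2, 229.9])), (240, array([843. , -20.8, 230.6]), array([891.2,  22.3, 248.9])), (260, array([840.8,  -9.7, 250.3]), array([900.4,  27.8, 269.9])), (280, array([843.9, -12.6, 270.1]), array([903.5,  41.8, 289.6])), (300, array([855.9,  26.8, 290. ]), array([881.7,  57.2, 309.7])), (320, array([860. ,  40.7, 310.6]), array([877.5,  59.2, 316.3]))]
```

View pics/z.png

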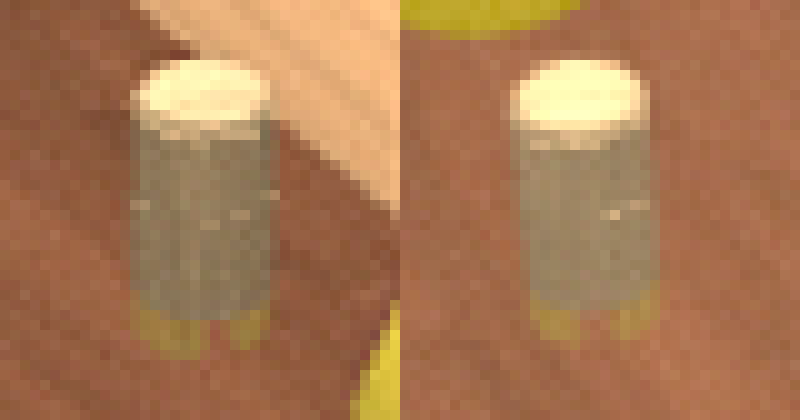

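Run:
```python
from h import *
np.set_printoptions(suppress=True,precision=2)
# pestle centre: silhouettes axis at mid-height (columns) from both cams
rays=[];
data={"scene":dict(rowcols=[(203,271.0,285.2),(196,271.0,285.2)],notch=[(278.7,211),(280.7,211)]),
      "side":dict(rowcols=[(210,211.8,225.8),(214,212,225.9)],notch=[(218.0,222),(221.0,222)])}
from scipy.optimize import least_squares
obs=[]
for n,dd in data.items():
    c=get_calibration(n)
    for r,a,b in dd["rowcols"]:
        for u in (a,b):
            o,v=ray(c,(u-0.0,r)); obs.append((o,v[0]))
def f(p):
    out=[]
    for i,(o,v) in enumerate(obs):
        h=v[:2]/np.linalg.norm(v[:2]);nrm=np.array([-h[1],h[0]])
        out.append(abs((p-o[:2])@nrm)-23)
    return out
r=least_squares(f,[526,18]);print(r.x,np.array(r.fun))
for n,dd in data.items():
    c=get_calibration(n)
    for q in dd["notch"]:
        o,v=ray(c,q);v=v[0];e=o[:2]-r.x;a=v[:2]@v[:2];b=e@v[:2];cc=e@e-23**2
        t=(-b-np.sqrt(b*b-a*cc))/a;X=o+t*v;print(n,q,X,np.degrees(np.arctan2(*(X[:2]-r.x)[::-1])))
```

```text
[530.96  32.73] [ 0.08  0.65  0.23 -0.01  0.83  1.55  1.42  1.01]
scene (278.7, 211) [540.4   53.7   96.37] 65.75821443542738
scene (280.7, 211) [533.87  55.54  95.29] 82.71897224453875
side (218.0, 222) [519.94  12.54  73.22] -118.61705082508725
side (221.0, 222) [529.95   9.75  72.31] -92.49751379465022
```

Run:
```python
from h import *
np.set_printoptions(suppress=True,precision=2)
ctr=np.array([526,19.])
for n,qs in (("scene",[(278.7,211),(280.7,211)]),("side",[(218.0,222),(221.0,222)])):
    c=get_calibration(n)
    print(n,proj(c,[[526,19,75],[526,19,170]]))
    for q in qs:
        o,v=ray(c,q);v=v[0];e=o[:2]-ctr;a=v[:2]@v[:2];b=e@v[:2];cc=e@e-23**2
        t=(-b-np.sqrt(b*b-a*cc))/a;X=o+t*v;print(n,q,X,np.degrees(np.arctan2(*(X[:2]-ctr)[::-1])))
# wrist cam in tool frame
s=get_state();c=get_calibration("wrist");T=np.eye(4);T[:3,:3]=s["tcp_rot"];T[:3,3]=s["tool_pos"]
print(np.linalg.inv(T)@c["pose"])
```

```text
scene [[277.03 209.91]
 [277.43 185.84]]
scene (278.7, 211) [532.7  41.   86.1] 73.07227013483877
scene (280.7, 211) [525.54  42.    84.29] 91.14628143199856
side [[219.09 220.1 ]
 [217.34 198.06]]
side (218.0, 222) [516.39  -1.89  85.41] -114.70992033577872
side (221.0, 222) [526.41  -4.    83.97] -88.97666428124563
[[   0.      0.96    0.28  -79.7 ]
 [  -0.     -0.28    0.96 -193.19]
 [   1.     -0.      0.     -0.64]
 [   0.      0.      0.      1.  ]]
```

```bash
python3 -m jog '[[[0,0,0.3,0,0,0,-1],[0,0,0.6,0,0,-0.05,-1],[0,0,0.9,0,0,-0.1,-1],[1,-1,0.95,0,0,-0.842,-1],[1,-1,0.95,0,0,-0.842,-1],[1,-1,0.95,0,0,-0.842,-1],[1,-1,0.95,0,0,-0.842,-1],[1,-1,0.95,0,0,-0.842,-1],[1,-1,0.95,0,0,-0.842,-1],[1,-1,0.95,0,0,-0.842,-1],[1,-1,0.95,0,0,-0.842,-1],[1,-1,0.95,0,0,-0.842,-1],[1,-1,0.95,0,0,-0.842,-1]]]'
python3 -m jog '[[[1,-1,0,-0.2,0,0,-1],[1,-1,0,-0.2,0,0,-1],[1,-1,0,-0.2,0,0,-1],[1,-1,0,-0.2,0,0,-1],[1,-1,0,-0.2,0,0,-1],[1,-1,0,-0.2,0,0,-1],[1,-1,0,-0.2,0,0,-1],[1,-1,0,-0.2,0,0,-1]]]'
python3 - <<'E'
from workcell import *
s=get_state();print(s["joints"],s["tcp_rot"])
E
```

```text
t: 1.23
tool_pos: [341.7, 356.6, 380.2]
tcp_rot: [[-0.007, -0.0, 1.0], [-1.0, -0.0, -0.007], [0.0, -1.0, -0.0]]
ft_force: [-0.5, 0.6, -0.3]
grip_width: 91.1
t: 1.9
tool_pos: [544.2, 153.1, 379.1]
tcp_rot: [[-0.005, -0.001, 1.0], [-0.95, -0.312, -0.006], [0.312, -0.95, 0.0]]
ft_force: [-0.4, -0.3, -0.6]
grip_width: 91.2
[ 24.86990096  18.56782558  65.33788089 -16.87747455 103.45307124
  22.30564404] [[-5.46979510e-03 -1.49029366e-03  9.99983930e-01]
 [-9.50094276e-01 -3.11911545e-01 -5.66175180e-03]
 [ 3.11914970e-01 -9.50109976e-01  2.90172767e-04]]
```

```bash
python3 -m jog '[[[0.89,-0.97,-0.1,-0.19,0,0,-1],[0.89,-0.97,-0.1,-0.19,0,0,-1],[0.89,-0.97,-0.1,-0.19,0,0,-1],[0.89,-0.97,-0.1,-0.19,0,0,-1],[0.89,-0.97,-0.1,-0.19,0,0,-1],[0.89,-0.97,-0.1,-0.19,0,0,-1],[0.89,-0.97,-0.1,-0.19,0,0,-1],[0.89,-0.97,-0.1,-0.19,0,0,-1],[0.89,-0.97,-0.1,-0.19,0,0,-1]]]'
python3 - <<'E'
from h import *
s=get_state();print(s["joints"])
c=get_calibration("wrist");im,d=get_image("wrist");cv2.imwrite("pics/w1.png",im);np.savez("pics/w1.npz",im=im,d=d,pose=c["pose"])
E
```

```text
t: 2.65
tool_pos: [718.7, -36.3, 359.2]
tcp_rot: [[0.001, -0.002, 1.0], [-0.819, -0.574, -0.001], [0.574, -0.819, -0.002]]
ft_force: [-0.7, 0.0, -0.2]
grip_width: 91.1
[ 12.40793372  32.93595924  51.35555824 -34.94670962 101.90954677
   6.8881968 ]
```

View pics/w1.png

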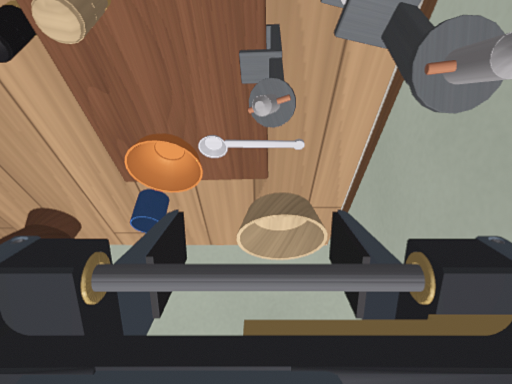

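Run:
```python
import cv2,numpy as np
z=np.load("pics/w1.npz");im=z["im"]
cv2.imwrite("pics/w1z.png",cv2.resize(im[70:140,235:310],None,fx=8,fy=8,interpolation=0))
from h import *
np.set_printoptions(suppress=True,precision=2)
c=get_calibration("wrist");P=z["pose"];d=z["d"]
uv,X=cloud(c,d,(240,72,305,135),P)
col=im[uv[:,1],uv[:,0]].astype(int)
cop=(col[:,2]-col[:,0]>45)&(X[:,2]>160)
print("cop",cop.sum());C=X[cop];
m,_,V=np.linalg.svd(C-C.mean(0));print(C.mean(0),V[0],C.min(0),C.max(0))
grey=(abs(col[:,2]-col[:,0])<25)&(X[:,2]>150)
G=X[grey];print(len(G),G.min(0),G.max(0))
# first guess of axis: collar plane RANSAC
rng=np.random.default_rng(0);best=None
for i in range(800):
    a,b,e=G[rng.choice(len(G),3,False)];n=np.cross(b-a,e-a);l=np.linalg.norm(n)
    if l<50: continue
    n/=l;n*=np.sign(n[2]);k=abs((G-a)@n)<2
    if best is None or k.sum()>best[0]: best=(k.sum(),n,a,k)
k=best[3];Q=G[k];ctr=Q.mean(0);n=np.linalg.svd(Q-ctr)[2][2];n*=np.sign(n[2])
print("plane",k.sum(),ctr,n,np.degrees(np.arcsin(n[2])),np.degrees(np.arctan2(n[1],n[0])))
ax=G[((G-ctr)@n)>20];print("peg pts",len(ax),ax.mean(0),((ax-ctr)@n).max())
tp=G[((G-ctr)@n)>44];print("tip",len(tp),tp.mean(0))
```

```text
cop 107
[737.72 -47.66 200.31] [-0.92 -0.38  0.01] [708.04 -69.42 174.82] [755.3  -39.34 223.58]
1733 [708.67 -80.32 172.56] [760.28 -26.51 232.98]
plane 1241 [736.41 -55.57 189.08] [-0.27  0.51  0.82] 55.03333363726583 117.6160869881633
peg pts 411 [724.63 -34.24 224.73] 51.856771343578025
tip 243 [721.86 -32.55 228.44]
```

View pics/w1z.png

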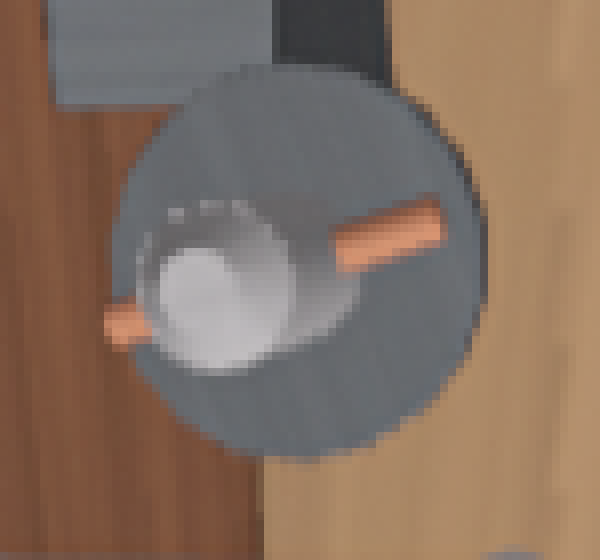

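```bash
cat > pin.py <<'E'
from h import *
np.set_printoptions(suppress=True,precision=3)
z=np.load("pics/w1.npz");P=z["pose"];c=get_calibration("wrist")
def onplane(q,p,n):
    o,v=ray(c,q,P);v=v[0];return o+v*((p-o)@n)/(v@n)
n=np.array([-.27,.51,.82]);n/=np.linalg.norm(n);p0=np.array([736.4,-55.6,189.1])
# collar ellipse, pixel offset -0.5 for crop scale
seat=onplane((235+300/8-.5,70+262/8-.5),p0,n)
o,v=ray(c,(235+196/8-.5,70+285/8-.5),P);v=v[0]
# tip: point on ray at 50 from seat, nearest camera side of two solutions
e=o-seat;b=e@v;disc=b*b-(e@e-2500)
tip0=onplane((235+196/8-.5,70+285/8-.5),seat+50*n,n)
print("seat",seat,"tip plane",tip0,np.linalg.norm(tip0-seat),"disc",disc)
ax=(tip0-seat)/np.linalg.norm(tip0-seat)
print("axis",ax,np.degrees(np.arcsin(ax[2])),np.degrees(np.arctan2(ax[1],ax[0])))
for az in (np.degrees(np.arctan2(ax[1],ax[0])),117.6):
    a=np.radians(az);e=np.radians(55);Z=np.array([np.cos(a)*np.cos(e),np.sin(a)*np.cos(e),np.sin(e)])
    y=np.cross([0,0,1],Z);y/=np.linalg.norm(y);x=np.cross(y,Z)
    pm=seat+12*Z
    A=onplane((235+443/8-.5,70+222/8-.5),pm+0*Z,Z);B=onplane((235+106/8-.5,70+325/8-.5),pm+0*Z,Z)
    dd=A-B;print(az,"pin len",np.linalg.norm(dd),"mid",(A+B)/2-pm,"ang from y",np.arctan2(-(dd@x),dd@y),np.arctan2((dd@x),-(dd@y)),"dir",dd/np.linalg.norm(dd),"seatZ",Z,"y",y)
E
python3 pin.py
```

```text
seat [734.624 -56.632 189.157] tip plane [720.017 -31.471 229.838] 50.01422824927042 disc 2280.598210542157
axis [-0.292  0.503  0.813] 54.428459190000275 120.13589427940705
120.13589427940705 pin len 48.99915372931938 mid [-1.091 -0.985  0.213] ang from y 2.994655360523651 -0.14693729306614203 dir [0.916 0.393 0.084] seatZ [-0.288  0.496  0.819] y [-0.865 -0.502  0.   ]
117.6 pin len 48.671523572296415 mid [-1.316 -1.091  0.25 ] ang from y 3.031163809726013 -0.11042884386378021 dir [0.923 0.38  0.063] seatZ [-0.266  0.508  0.819] y [-0.886 -0.463  0.   ]
```

```bash
python3 - <<'E'
from h import *
for n,b in (("scene",(285,188,335,262)),("side",(190,140,225,195))):
    z=np.load(f"pics/{n}0.npz");c=get_calibration(n);uv,X=cloud(c,z["d"],b)
    col=z["im"][uv[:,1],uv[:,0]].astype(int);m=(col[:,2]-col[:,0]>70)&(X[:,2]>90)&(X[:,2]<280)&(X[:,0]<750)&(X[:,0]>300)
    print(n,X[m].min(0),X[m].max(0),np.median(X[m],0))
E
python3 -m jog '[[[-1,0.55,-0.35,0,0,0,-1],[-1,0.55,-0.35,0,0,0,-1],[-1,0.55,-0.35,0,0,0,-1],[-1,0.55,-0.35,0,0,0,-1],[-1,0.55,-0.35,0,0,0,-1],[-1,0.55,-0.35,0,0,0,-1],[-1,0.55,-0.35,0,0,0,-1],[-1,0.55,-0.35,0,0,0,-1]]]'
python3 - <<'E'
from h import *
s=get_state();print(s["joints"])
c=get_calibration("wrist");im,d=get_image("wrist");cv2.imwrite("pics/w2.png",im);np.savez("pics/w2.npz",im=im,d=d,pose=c["pose"])
E
```

```text
scene [356.64791578  45.78420694  90.116755  ] [613.57417592 292.33417578 264.01422009] [565.92951605 270.38294515 183.45211094]
side [494.30945714 179.3603716   90.21986833] [611.1212923  267.49035741 265.34288934] [540.09921183 202.22890259 185.40090222]
t: 3.37
tool_pos: [517.3, 75.3, 291.2]
tcp_rot: [[0.004, 0.003, 1.0], [-0.818, -0.575, 0.005], [0.575, -0.818, 0.001]]
ft_force: [-0.1, -0.1, 0.8]
grip_width: 91.1
[ 27.51500323  18.38986931  84.34945075 -30.84426528  94.32645128
  29.57601181]
```

View pics/w2.png

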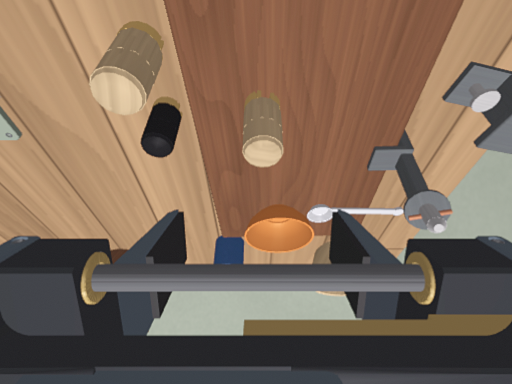

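Run:
```python
import cv2,numpy as np
im=np.load("pics/w2.npz")["im"]
cv2.imwrite("pics/w2z.png",np.clip(cv2.resize(im[85:170,235:290],None,fx=7,fy=7,interpolation=0)*1.5,0,255).astype('u1'))
```

```text
(no output)
```

View pics/w2z.png

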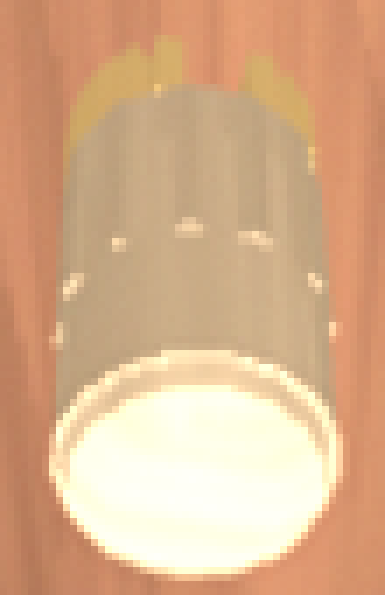

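```bash
cat > notch.py <<'E'
from h import *
np.set_printoptions(suppress=True,precision=2)
z=np.load("pics/w2.npz");P=z["pose"];c=get_calibration("wrist")
px=lambda a,b:(235+a/7-.5,85+b/7-.5)
from scipy.optimize import least_squares
uv,X=cloud(c,z["d"],(238,88,288,168),P);Y=X[X[:,2]>82]
print(Y.min(0),Y.max(0));W=Y[(Y[:,2]>95)&(Y[:,2]<155)]
r=least_squares(lambda p:np.hypot(W[:,0]-p[0],W[:,1]-p[1])-23,[526,20],loss='soft_l1');print("depth circle",r.x,np.std(r.fun))
r2=least_squares(lambda p:np.hypot(W[:,0]-p[0],W[:,1]-p[1])-p[2],[526,20,23],loss='soft_l1');print(r2.x)
o,v=ray(c,px(196,465),P);v=v[0];print("top centre",o+v*((167-o[2])/v[2]))
for ctr in (r.x,):
    for q in ((184,60),(246,70),(184,80),(246,85)):
        o,v=ray(c,px(*q),P);v=v[0];e=o[:2]-ctr;a=v[:2]@v[:2];b=e@v[:2];cc=e@e-23**2
        t=(-b-np.sqrt(b*b-a*cc))/a;Q=o+t*v;print(q,Q,np.degrees(np.arctan2(*(Q[:2]-ctr)[::-1])))
E
python3 notch.py
```

```text
[499.68  -3.29  82.11] [547.25  42.08 169.7 ]
depth circle [523.37  17.83] 0.4315720049474835
[523.38  17.56  23.23]
top centre [523.31  24.37 167.  ]
(184, 60) [521.84  40.78  81.96] 93.8084882869426
(246, 70) [532.86  38.78  81.91] 65.63600325571763
(184, 80) [521.8   40.77  87.99] 93.92206007153663
(246, 85) [532.74  38.83  86.53] 65.97194158574229
```

```bash
cat > plan.py <<'E'
from h import *
from scipy.spatial.transform import Rotation as Ro
np.set_printoptions(suppress=True,precision=3)
def units(R1,p1,s=None):
    s=s or get_state();rv=Ro.from_matrix(R1@s["tcp_rot"].T).as_rotvec()/(np.pi/2);return (np.array(p1)-s["tool_pos"])/200,rv
az=np.radians(119.);el=np.radians(55)
Z=np.array([np.cos(az)*np.cos(el),np.sin(az)*np.cos(el),np.sin(el)])
seat=np.array([734.6,-56.6,189.2])
pin=np.array([.92,.387,.075]);pin-=pin@Z*Z;pin/=np.linalg.norm(pin)
E
python3 - <<'E'
from plan import *
a=np.radians(80);z=np.array([np.cos(a),np.sin(a),0]);y=np.array([0,0,-1.]);x=np.cross(y,z)
R=np.c_[x,y,z];print(units(R,[524,18,240]))
E
```

```text
(array([ 0.027, -0.284, -0.257]), array([0.322, 0.273, 0.857]))
```

```bash
python3 -m jog '[[[0.03,-0.285,-0.25,0.322,0.273,0.857,-1],[0.03,-0.285,-0.25,0.322,0.273,0.857,-1],[0.03,-0.285,-0.25,0.322,0.273,0.857,-1],[0.03,-0.285,-0.25,0.322,0.273,0.857,-1],[0.03,-0.285,-0.25,0.322,0.273,0.857,-1],[0.03,-0.285,-0.25,0.322,0.273,0.857,-1],[0.03,-0.285,-0.25,0.322,0.273,0.857,-1],[0.03,-0.285,-0.25,0.322,0.273,0.857,-1],[0.03,-0.285,-0.25,0.322,0.273,0.857,-1],[0.03,-0.285,-0.25,0.322,0.273,0.857,-1],[0.03,-0.285,-0.25,0.322,0.273,0.857,-1],[0.03,-0.285,-0.25,0.322,0.273,0.857,-1],[0.03,-0.285,-0.25,0.322,0.273,0.857,-1],[0.03,-0.285,-0.25,0.322,0.273,0.857,-1]]]'
python3 - <<'E'
from plan import *
s=get_state();print(s["joints"],s["tool_pos"])
a=np.radians(80);z=np.array([np.cos(a),np.sin(a),0]);y=np.array([0,0,-1.]);x=np.cross(y,z)
R=np.c_[x,y,z];print(units(R,[524,18,127]))
c=get_calibration("wrist");im,d=get_image("wrist");cv2.imwrite("pics/w3.png",im);np.savez("pics/w3.npz",im=im,d=d,pose=c["pose"])
uv,X=cloud(c,d,(0,0,512,384));m=(X[:,2]>150)&(X[:,2]<180)&(abs(X[:,0]-524)<60)&(abs(X[:,1]-18)<60)
print(m.sum(),X[m].min(0),X[m].max(0),X[m].mean(0))
E
```

```text
t: 4.58
tool_pos: [526.0, 15.4, 240.5]
tcp_rot: [[0.984, 0.001, 0.18], [-0.18, -0.005, 0.984], [0.002, -1.0, -0.005]]
ft_force: [0.5, 0.9, -0.8]
grip_width: 91.2
[  0.614  12.22   90.846  -0.29   76.877 -78.929] [525.996  15.365 240.517]
(array([-0.01 ,  0.013, -0.568]), array([0.003, 0.001, 0.004]))
1818 [499.955  -6.16  150.008] [546.579  40.367 170.706] [520.267  17.854 165.968]
```

View pics/w3.png

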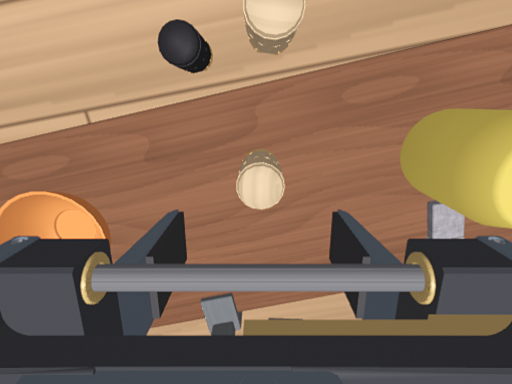

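```bash
python3 -m jog '[[[-0.01,0.013,-0.2,0,0,0,-1],[-0.01,0.013,-0.4,0,0,0,-1],[-0.01,0.013,-0.5,0,0,0,-1],[-0.01,0.013,-0.568,0,0,0,-1],[-0.01,0.013,-0.568,0,0,0,-1]]]'
python3 -m jog '[[[0,0,0,0,0,0,1],[0,0,0,0,0,0,1],[0,0,0,0,0,0,1],[0,0,0,0,0,0,1],[0,0,0,0,0,0,1],[0,0,0,0,0,0,1],[0,0,0,0,0,0,1],[0,0,0,0,0,0,1]]]'
```

```text
t: 5.05
tool_pos: [520.4, 19.7, 123.8]
tcp_rot: [[0.984, -0.006, 0.176], [-0.176, -0.005, 0.984], [-0.006, -1.0, -0.006]]
ft_force: [-0.6, 0.4, 0.0]
grip_width: 91.6
t: 5.72
tool_pos: [523.2, 18.9, 127.0]
tcp_rot: [[0.984, 0.0, 0.175], [-0.175, -0.004, 0.984], [0.001, -1.0, -0.004]]
ft_force: [0.1, -0.9, 0.9]
grip_width: 44.8
```

```bash
python3 -m jog '[[[0,0,0.1,0,0,0,1],[0,0,0.3,0,0,0,1],[0,0,0.5,0,0,0,1],[0,0,0.7,0,0,0,1],[0,0,0.8,0,0,0,1],[0,0,0.8,0,0,0,1],[0,0,0.8,0,0,0,1]]]'
python3 - <<'E'
from plan import *
s=get_state();print(s["joints"],s["tool_pos"],s["ft_force"],s["grip_width"])
z=pin;y=-Z;x=np.cross(y,z);R=np.c_[x,y,z]
print(R,Z);
for k in (70,110):
  p=seat+(k+52)*Z;print(p,units(R,p))
E
```

```text
t: 6.3
tool_pos: [523.1, 19.0, 286.8]
tcp_rot: [[0.984, 0.001, 0.175], [-0.175, -0.004, 0.984], [0.001, -1.0, -0.004]]
ft_force: [-0.3, -0.3, -2.4]
grip_width: 45.0
[  0.975  10.922  85.991  -0.217  83.044 -78.893] [523.086  19.047 286.806] [-0.253 -0.338 -2.406] 45.03051507393393
[[ 0.279  0.278  0.919]
 [-0.774 -0.502  0.387]
 [ 0.569 -0.819  0.075]] [-0.278  0.502  0.819]
[700.675   4.603 289.137] (array([ 0.888, -0.072,  0.012]), array([-0.211, -0.346, -0.627]))
[689.552  24.669 321.903] (array([0.832, 0.028, 0.175]), array([-0.211, -0.346, -0.627]))
```

```bash
python3 -m jog '[[[0.3,0.03,0.175,-0.05,-0.08,-0.15,1],[0.832,0.028,0.175,-0.211,-0.346,-0.627,1],[0.832,0.028,0.175,-0.211,-0.346,-0.627,1],[0.832,0.028,0.175,-0.211,-0.346,-0.627,1],[0.832,0.028,0.175,-0.211,-0.346,-0.627,1],[0.832,0.028,0.175,-0.211,-0.346,-0.627,1],[0.832,0.028,0.175,-0.211,-0.346,-0.627,1],[0.832,0.028,0.175,-0.211,-0.346,-0.627,1],[0.832,0.028,0.175,-0.211,-0.346,-0.627,1],[0.832,0.028,0.175,-0.211,-0.346,-0.627,1],[0.832,0.028,0.175,-0.211,-0.346,-0.627,1],[0.832,0.028,0.175,-0.211,-0.346,-0.627,1],[0.832,0.028,0.175,-0.211,-0.346,-0.627,1]]]'
python3 - <<'E'
from plan import *
s=get_state();print(s["joints"],s["tool_pos"],s["ft_force"],s["grip_width"])
z=pin;y=-Z;x=np.cross(y,z);R=np.c_[x,y,z]
for k in (110,70):
  p=seat+(k+52)*Z;print(p,units(R,p))
for n in ("scene","side","wrist"):
    c=get_calibration(n);im,d=get_image(n);np.savez(f"pics/{n}4.npz",im=im,d=d,pose=c["pose"]);cv2.imwrite(f"pics/{n}4.png",im)
s1=np.load("pics/scene4.npz")["im"][110:230,160:280];s2=np.load("pics/side4.npz")["im"][110:230,230:350]
cv2.imwrite("pics/p4.png",np.hstack([cv2.resize(q,None,fx=3.3,fy=3.3,interpolation=0) for q in(s1,s2)]))
E
```

```text
t: 7.38
tool_pos: [689.1, 24.3, 320.2]
tcp_rot: [[0.282, 0.276, 0.919], [-0.774, -0.501, 0.388], [0.567, -0.82, 0.073]]
ft_force: [0.3, -0.1, -1.5]
grip_width: 44.8
[ 18.047  21.146  76.054 -35.061  77.899   2.51 ] [689.104  24.332 320.197] [ 0.301 -0.052 -1.487] 44.831137434266026
[689.552  24.669 321.903] (array([0.002, 0.002, 0.009]), array([-0.   , -0.002, -0.001]))
[700.675   4.603 289.137] (array([ 0.058, -0.099, -0.155]), array([-0.   , -0.002, -0.001]))
```

View pics/p4.png

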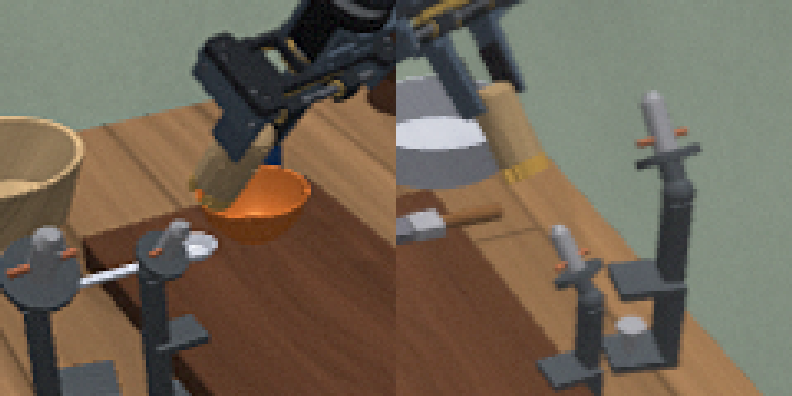

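View pics/wrist4.png

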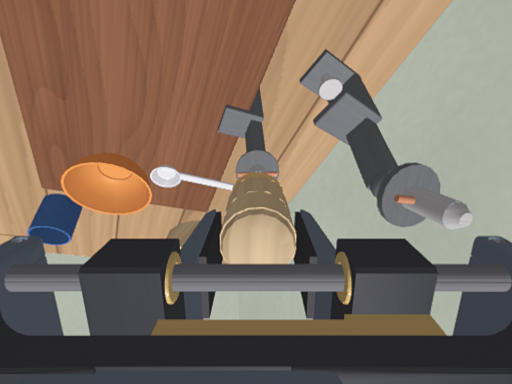

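```bash
python3 -m jog '[[[0.04,-0.07,-0.117,0,0,0,1],[0.081,-0.146,-0.235,0,0,0,1],[0.081,-0.146,-0.235,0,0,0,1],[0.081,-0.146,-0.235,0,0,0,1]]]'
python3 - <<'E'
from plan import *
s=get_state();print(s["tool_pos"],s["ft_force"])
print("k",(s["tool_pos"]-seat)@Z-52,"lat",(s["tool_pos"]-seat)-((s["tool_pos"]-seat)@Z)*Z)
for n in ("scene","side"):
    c=get_calibration(n);im,d=get_image(n);np.savez(f"pics/{n}5.npz",im=im,d=d,pose=c["pose"])
s1=np.load("pics/scene5.npz")["im"][140:220,180:260];s2=np.load("pics/side5.npz")["im"][130:210,240:320]
cv2.imwrite("pics/p5.png",np.hstack([cv2.resize(q,None,fx=5,fy=5,interpolation=0) for q in(s1,s2)]))
E
```

```text
t: 7.87
tool_pos: [705.0, -5.9, 273.4]
tcp_rot: [[0.28, 0.275, 0.92], [-0.774, -0.502, 0.386], [0.568, -0.82, 0.073]]
ft_force: [0.5, 0.6, -1.2]
grip_width: 45.5
[704.987  -5.877 273.403] [ 0.489  0.552 -1.177]
k 50.655197799890814 lat [-1.067 -0.775  0.113]
```

View pics/p5.png

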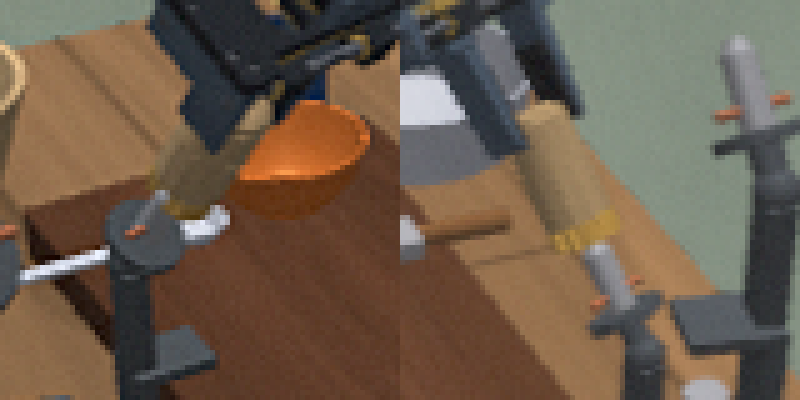

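Run:
```python
from plan import *
a=np.load("pics/scene5.npz")["im"][150:195,195:240];b=np.load("pics/side5.npz")["im"][145:195,260:310]
cv2.imwrite("pics/p5z.png",np.clip(np.hstack([cv2.resize(q,(400,400),interpolation=0) for q in(a,b)])*1.3,0,255).astype('u1'))
for n in("scene","side"):
    c=get_calibration(n)
    s=np.array([705,-5.9,273.4]);m=s-52*Z
    off=np.array([195,150]) if n=="scene" else np.array([260,145]);k=400/45 if n=="scene" else 8
    for nm,X in (("seat",seat),("tip",seat+50*Z),("pin",seat+12*Z),("mouth",m),("ptop",m+95*Z)):
        print(n,nm,((proj(c,X)[0]+.5-off)*k).round(1))
```

```text
scene seat [125.9 329.3]
scene tip [181.2 250.9]
scene pin [138.9 310.9]
scene mouth [183.9 247.8]
scene ptop [298.4  85.5]
side seat [195.3 380.4]
side tip [142.9 273.5]
side pin [182.8 354.9]
side mouth [140.7 273.4]
side ptop [38.6 66.3]
```

View pics/p5z.png

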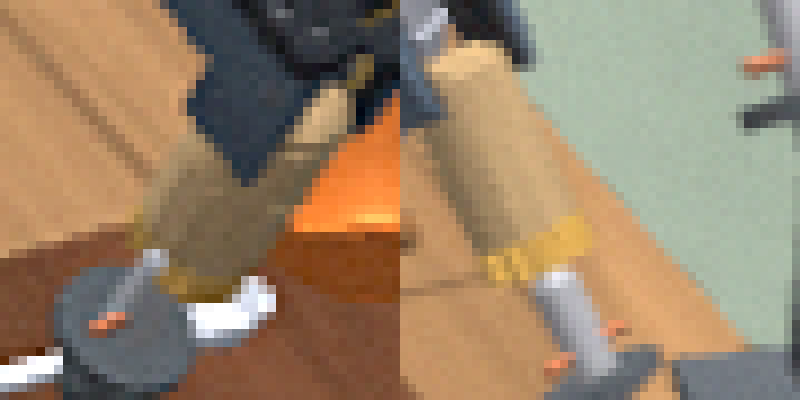

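```bash
cat > st.py <<'E'
from plan import *
s=get_state();f=s["ft_force"];L=s["tool_pos"]-seat
print("k %.1f"%(L@Z-52),"lat",(L-(L@Z)*Z),"F",f,"axial(out) %.1f"%(f@Z),"grip %.1f"%s["grip_width"],"M",s["moment"],"t",s["t"])
E
python3 -m jog '[[[0.007,-0.0125,-0.0205,0,0,0,1],[0.014,-0.025,-0.041,0,0,0,1],[0.014,-0.025,-0.041,0,0,0,1]]]';python3 st.py
```

```text
t: 8.22
tool_pos: [708.3, -9.6, 266.2]
tcp_rot: [[0.28, 0.278, 0.919], [-0.774, -0.501, 0.388], [0.568, -0.82, 0.075]]
ft_force: [0.6, 0.4, -2.4]
grip_width: 44.9
k 42.0 lat [-0.165 -0.113  0.013] F [ 0.621  0.437 -2.421] axial(out) -1.9 grip 44.9 M [ 0.377  0.282 -0.002] t 8.2167
```

Free of contact; continue in small steps.

```bash
python3 -m jog '[[[0.007,-0.0125,-0.0205,0,0,0,1],[0.0105,-0.0188,-0.031,0,0,0,1],[0.0105,-0.0188,-0.031,0,0,0,1]]]';python3 st.py
python3 -m jog '[[[0.007,-0.0125,-0.0205,0,0,0,1],[0.007,-0.0125,-0.0205,0,0,0,1]]]';python3 st.py
```

```text
t: 8.47
tool_pos: [710.4, -13.5, 259.5]
tcp_rot: [[0.28, 0.278, 0.919], [-0.774, -0.501, 0.387], [0.568, -0.82, 0.074]]
ft_force: [0.1, -0.6, -2.2]
grip_width: 44.8
k 33.9 lat [-0.329 -0.049 -0.082] F [ 0.054 -0.585 -2.236] axial(out) -2.1 grip 44.8 M [ 0.453  0.34  -0.029] t 8.4667
t: 8.63
tool_pos: [711.8, -16.2, 255.3]
tcp_rot: [[0.28, 0.277, 0.919], [-0.774, -0.501, 0.387], [0.568, -0.82, 0.074]]
ft_force: [0.0, -0.7, -1.8]
grip_width: 45.0
k 28.8 lat [-0.352 -0.095 -0.061] F [ 0.009 -0.704 -1.762] axial(out) -1.8 grip 45.0 M [ 0.465  0.309 -0.05 ] t 8.6333
```

```bash
python3 -m jog '[[[0.007,-0.0125,-0.0205,0,0,0,1],[0.0125,-0.0225,-0.0368,0,0,0,1],[0.0125,-0.0225,-0.0368,0,0,0,1]]]';python3 st.py
python3 -m jog '[[[0.0035,-0.0063,-0.0102,0,0,0,1],[0.007,-0.0125,-0.0205,0,0,0,1]]]';python3 st.py
```

```text
t: 8.88
tool_pos: [714.2, -20.8, 247.7]
tcp_rot: [[0.28, 0.277, 0.919], [-0.774, -0.501, 0.387], [0.568, -0.82, 0.074]]
ft_force: [0.7, -0.3, -1.8]
grip_width: 44.8
k 19.5 lat [-0.514 -0.113 -0.105] F [ 0.749 -0.299 -1.831] axial(out) -1.9 grip 44.8 M [ 0.445  0.269 -0.002] t 8.8833
t: 9.05
tool_pos: [716.0, -22.8, 244.7]
tcp_rot: [[0.28, 0.279, 0.919], [-0.774, -0.501, 0.388], [0.568, -0.82, 0.076]]
ft_force: [-0.1, -0.1, -1.9]
grip_width: 44.9
k 15.6 lat [ 0.184 -0.146  0.152] F [-0.12  -0.068 -1.94 ] axial(out) -1.6 grip 44.9 M [ 0.421  0.325 -0.017] t 9.05
```

```bash
python3 -m jog '[[[0.0028,-0.005,-0.0082,0,0,0,1],[0.0028,-0.005,-0.0082,0,0,0,1]]]';python3 st.py
python3 -m jog '[[[0.0028,-0.005,-0.0082,0,0,0,1],[0.0028,-0.005,-0.0082,0,0,0,1]]]';python3 st.py
```

```text
t: 9.22
tool_pos: [716.3, -24.0, 242.5]
tcp_rot: [[0.28, 0.278, 0.919], [-0.774, -0.501, 0.387], [0.568, -0.82, 0.075]]
ft_force: [-0.7, -0.8, -2.2]
grip_width: 45.1
k 13.1 lat [-0.219 -0.106 -0.01 ] F [-0.651 -0.752 -2.203] axial(out) -2.0 grip 45.1 M [0.415 0.297 0.048] t 9.2167
t: 9.38
tool_pos: [716.9, -24.9, 241.2]
tcp_rot: [[0.28, 0.278, 0.919], [-0.774, -0.501, 0.387], [0.568, -0.82, 0.075]]
ft_force: [-1.0, -0.0, -2.4]
grip_width: 45.1
k 11.4 lat [-0.066 -0.115  0.048] F [-1.018 -0.031 -2.389] axial(out) -1.7 grip 45.1 M [ 0.373  0.267 -0.043] t 9.3833
```

```bash
for i in 1; do python3 -m jog '[[[0.0028,-0.005,-0.0082,0,0,0,1],[0.0028,-0.005,-0.0082,0,0,0,1]]]' >/dev/null;python3 st.py; done
python3 -m jog '[[[0.0028,-0.005,-0.0082,0,0,0,1],[0.0028,-0.005,-0.0082,0,0,0,1]]]'>/dev/null;python3 st.py
python3 -m jog '[[[0.0014,-0.0025,-0.0041,0,0,0,1],[0.0028,-0.005,-0.0082,0,0,0,1]]]'>/dev/null;python3 st.py
```

```text
k 9.4 lat [-0.073 -0.122  0.05 ] F [ 0.79   0.497 -1.438] axial(out) -1.1 grip 45.0 M [0.399 0.318 0.02 ] t 9.55
k 7.3 lat [-0.093 -0.119  0.041] F [ 0.79  -0.177 -1.876] axial(out) -1.8 grip 44.9 M [0.355 0.313 0.01 ] t 9.7167
k 5.6 lat [ 0.116 -0.11   0.107] F [ 0.231 -0.298 -1.034] axial(out) -1.1 grip 45.1 M [ 0.487  0.286 -0.012] t 9.8833
```

```bash
python3 -m jog '[[[0.0014,-0.0025,-0.0041,0,0,0,1],[0.0028,-0.005,-0.0082,0,0,0,1]]]'>/dev/null;python3 st.py
python3 -m jog '[[[0.0014,-0.0025,-0.0041,0,0,0,1],[0.0014,-0.0025,-0.0041,0,0,0,1]]]'>/dev/null;python3 st.py
python3 -m jog '[[[0.0014,-0.0025,-0.0041,0,0,0,1],[0.0014,-0.0025,-0.0041,0,0,0,1]]]'>/dev/null;python3 st.py
```

```text
k 3.6 lat [ 0.094 -0.106  0.097] F [ 0.004 -0.29  -2.624] axial(out) -2.3 grip 45.1 M [0.448 0.323 0.006] t 10.05
k 2.4 lat [-0.059 -0.131  0.06 ] F [-0.225 -1.111 -1.884] axial(out) -2.0 grip 44.9 M [0.465 0.319 0.03 ] t 10.2167
k 1.7 lat [ 0.125 -0.052  0.074] F [-0.03  -0.367 -1.634] axial(out) -1.5 grip 44.7 M [ 0.423  0.293 -0.025] t 10.3833
```

```bash
python3 -m jog '[[[0.0014,-0.0025,-0.0041,0,0,0,1],[0.0014,-0.0025,-0.0041,0,0,0,1]]]'>/dev/null;python3 st.py
python3 - <<'E'
from plan import *
for n in ("scene","side","wrist"):
    im,d=get_image(n);np.savez(f"pics/{n}6.npz",im=im,d=d)
a=np.load("pics/scene6.npz")["im"][155:200,190:235];b=np.load("pics/side6.npz")["im"][155:205,260:310];c=np.load("pics/wrist6.npz")["im"]
cv2.imwrite("pics/p6z.png",np.clip(np.hstack([cv2.resize(q,(400,400),interpolation=0) for q in(a,b)])*1.3,0,255).astype('u1'))
E
```

```text
k 1.5 lat [0.202 0.045 0.041] F [-4.472  3.183  0.694] axial(out) 3.4 grip 45.0 M [ 0.565  0.594 -0.148] t 10.55
```

View pics/p6z.png

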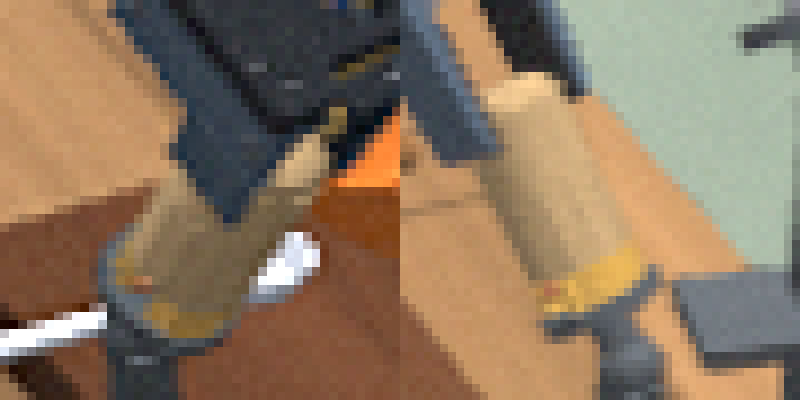

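```bash
python3 -m jog '[[[0.0007,-0.0013,-0.002,0,0,0,1],[0.0007,-0.0013,-0.002,0,0,0,1]]]'>/dev/null;python3 st.py
python3 -m jog '[[[0.0007,-0.0013,-0.002,0,0,0,1],[0.0007,-0.0013,-0.002,0,0,0,1]]]'>/dev/null;python3 st.py
```

```text
k 1.4 lat [0.276 0.073 0.049] F [-4.576  5.369  4.598] axial(out) 7.7 grip 45.1 M [ 0.674  0.749 -0.241] t 10.8667
k 1.4 lat [0.303 0.091 0.047] F [-5.239  8.102  6.206] axial(out) 10.6 grip 44.8 M [ 0.653  0.919 -0.317] t 11.0333
```

```bash
python3 -m jog '[[[-0.0007,0.0013,0.002,0,0,0,1],[-0.0007,0.0013,0.002,0,0,0,1],[-0.0007,0.0013,0.002,0,0,0,-0.3],[-0.0007,0.0013,0.002,0,0,0,-0.3],[-0.0007,0.0013,0.002,0,0,0,-0.3],[-0.0007,0.0013,0.002,0,0,0,-0.3],[-0.0007,0.0013,0.002,0,0,0,-0.3]]]';python3 st.py
python3 - <<'E'
from plan import *
for n in ("scene","side"):
    im,d=get_image(n);np.savez(f"pics/{n}7.npz",im=im,d=d)
a=np.load("pics/scene7.npz")["im"][155:200,190:235];b=np.load("pics/side7.npz")["im"][155:205,260:310]
cv2.imwrite("pics/p7z.png",np.clip(np.hstack([cv2.resize(q,(400,400),interpolation=0) for q in(a,b)])*1.3,0,255).astype('u1'))
E
```

```text
t: 11.62
tool_pos: [720.3, -30.9, 231.8]
tcp_rot: [[0.28, 0.278, 0.919], [-0.774, -0.501, 0.387], [0.568, -0.819, 0.075]]
ft_force: [0.3, 1.2, 0.5]
grip_width: 59.1
k -0.2 lat [ 0.093 -0.303  0.217] F [0.253 1.165 0.533] axial(out) 1.0 grip 59.1 M [0.275 0.16  0.009] t 11.6167
```

View pics/p7z.png

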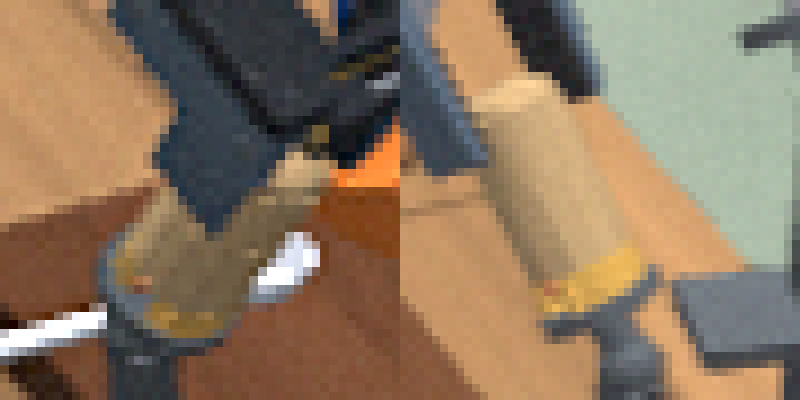

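Pestle stays put after release, with copper visible in the notch at both rings (scene (140,285), side (553,290) in the zoom). Retreat along the peg axis.

```bash
python3 -m jog '[[[-0.028,0.05,0.082,0,0,0,-0.3],[-0.07,0.125,0.205,0,0,0,-0.3],[-0.125,0.226,0.369,0,0,0,-0.3],[-0.18,0.326,0.53,0,0,0,-0.3],[-0.18,0.326,0.53,0,0,0,-0.3],[-0.18,0.326,0.53,0,0,0,-0.3]]]';python3 st.py
python3 - <<'E'
from plan import *
for n in ("scene","side","wrist"):
    c=get_calibration(n);im,d=get_image(n);np.savez(f"pics/{n}8.npz",im=im,d=d,pose=c["pose"])
cv2.imwrite("pics/wrist8.png",np.load("pics/wrist8.npz")["im"])
a=np.load("pics/scene8.npz")["im"][155:200,190:235];b=np.load("pics/side8.npz")["im"][155:205,260:310]
cv2.imwrite("pics/p8z.png",np.clip(np.hstack([cv2.resize(q,(400,400),interpolation=0) for q in(a,b)])*1.3,0,255).astype('u1'))
from scipy.optimize import least_squares
for n,bx in (("scene",(195,150,240,200)),("side",(255,155,300,205))):
    z=np.load(f"pics/{n}8.npz");c=get_calibration(n);uv,X=cloud(c,z["d"],bx)
    L=X-seat;h=L@Z;r=np.linalg.norm(L-np.outer(h,Z),axis=1);m=(r<32)&(h>60)&(h<130)
    print(n,"top h pct",np.percentile(h[m],[50,90,97,100]),"ctr",X[m&(h>88)].mean(0)-seat-92*Z)
E
```

```text
t: 12.22
tool_pos: [684.8, 35.9, 340.9]
tcp_rot: [[0.278, 0.284, 0.918], [-0.774, -0.499, 0.389], [0.568, -0.819, 0.081]]
ft_force: [-0.1, -0.3, -0.5]
grip_width: 59.6
k 132.5 lat [ 1.501 -0.034  0.53 ] F [-0.077 -0.253 -0.464] axial(out) -0.5 grip 59.6 M [0.21  0.203 0.012] t 12.2167
scene top h pct [ 91.628  98.357  99.111 100.954] ctr [2.991 6.903 0.838]
side top h pct [79.994 94.597 96.709 97.362] ctr [ -2.042 -10.517   6.88 ]
```

View pics/p8z.png

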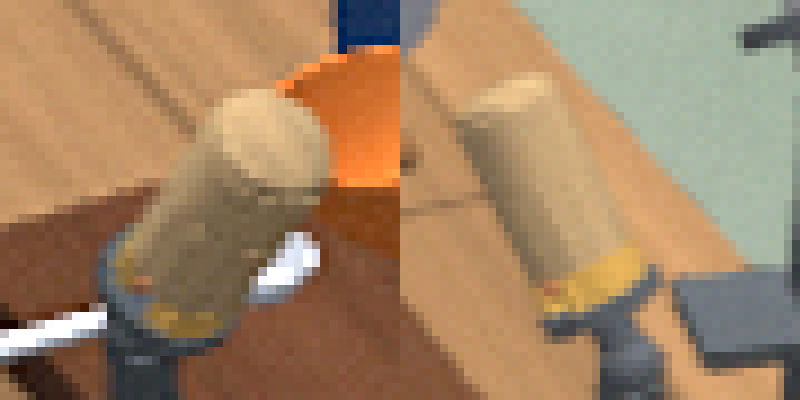

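View pics/wrist8.png

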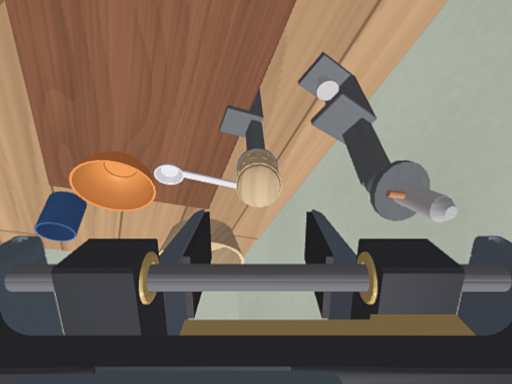

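Run:
```python
from plan import *
z=np.load("pics/wrist8.npz");c=get_calibration("wrist");uv,X=cloud(c,z["d"],(225,140,295,212),z["pose"])
L=X-seat;h=L@Z;r=np.linalg.norm(L-np.outer(h,Z),axis=1)
m=(r<28)&(h>80)&(h<110);print(np.percentile(h[m],[10,50,90,99]),(X[m]-seat-np.outer(h[m],Z)).mean(0))
T=(m)&(h>93);q=X[T];n=np.linalg.svd(q-q.mean(0))[2][2];print(T.sum(),n*np.sign(n[2]),Z)
m2=(r>23.5)&(r<28)&(abs(h)<8);print("collar",m2.sum(),np.median(h[m2]) if m2.any() else 0)
```

```text
[86.847 93.519 95.421 96.31 ] [-1.044  3.326 -2.391]
934 [-0.278  0.506  0.817] [-0.278  0.502  0.819]
collar 176 -0.10246117780418998
```

```bash
python3 -c "
from workcell import *;print(job_done())"
```

```text
the job is handed in; nothing more can be done
None
```

The short wooden pestle end is hanging on the smaller clamp's peg, fully home on the collar. I handed the job in at about 12.4 s of the 58 s allowed.

**What I did:** I measured the pin's turn and the notch direction from the wrist camera before picking up the pestle. I then gripped it so that the notches lined up with the pin. The pestle went past the pin on the first slide with no contact, so I did not need to search by turning. I eased it onto the collar, let go and backed off along the peg.

**What my last checks showed:**
- **Push:** the highest force along the peg was about 13 N, under the 25 N limit.
- **Seating:** in the last wrist view the pestle's top stood about 95.4 mm above the collar face, against 95 mm when fully home. Its top face was square to the peg to within about 0.3 degrees.
- **Pin:** the copper pin showed in a notch in both the scene and the side view, and the pestle did not move when released.

**What disagreed:**
- The scene and side cameras' depth readings differed by several millimetres (peg tip and pestle about 10 mm apart in y). I relied on the wrist camera instead.
- At contact the robot's position read about 1.4 mm short of my estimate of home. The wrist view after release showed no gap.

I did not re-measure the positions of the other objects. I saw no contact with any of them.

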